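# Seal the storage jar: disc in the mouth, screw cap over it

## Task

Close the open storage jar: seat the loose metal disc flat in its mouth with the knob up, and take the larger of the two caps out of the tray and lay it flat on the bench, handle up, letting go of it. Once both are so, take the cap by its handle, set it on the jar over the disc, turn it back (anticlockwise from above) until it drops into the thread, and then screw it clockwise as far as it goes. Leave the smaller cap and everything else where it is.

Things in the scene. Friction and masses are not known exactly. Their poses are not given: they have to be found in the camera images.
- jar: white squat plastic jar, 116 mm across, fixed on a 150 x 150 x 16 mm pine board screwed to the bench (its place varies, it never moves). Origin at the centre of the board's underside, z up. Rim at z = 113 mm, bore 65 mm, neck 72 mm across outside. A ledge in the mouth, 7 mm below the rim and 50 mm across inside, carries the disc
- mouth (a point): centre of the jar's mouth, level with its rim (113 mm over the bench); z up, axes as the jar's. Outside the neck (to 88 mm across) the ribs, posts and gaps of the thread repeat every 90 degrees
- post (a point): top (z = 114.5 mm) of the jar's thread post on its +x axis; posts are 6 mm wide, also on +y, -x, -y. Clockwise from each post seen from above: an open gap to 29 degrees, then a rib from 29 to 87 degrees, 5 mm thick, its top falling from z = 113 to 109, then the next post. A floor at z = 100 under the gap falls below the rib to 96 at the next post
- home0 (a point): where a cap pin's point lies when the cap is screwed home: 41 mm from the jar's axis, 82.3 degrees clockwise of its +x axis, 99 mm high
- home1 (a point): the same, 90 degrees anticlockwise of home0
- home2 (a point): the same, 180 degrees from home0
- home3 (a point): the same, 270 degrees anticlockwise of home0
- disc: loose metal sealing disc, 60 mm across, 6 mm thick, with a round knob 16 mm across and 19 mm high on its middle; lies on the bench, knob up, about 0.09 kg. Origin at the centre of its underside, z up through the knob. Seated, it lies on the ledge: origin 7 mm below the rim, knob top 18 mm above the rim
- tray: low blue plastic tray, fixed, 140 mm along its x, 270 mm along its y, walls 28 mm high, floor 4 mm thick; both caps stand in it on edge. Origin at the centre of its underside, z up
- cap: the larger grey screw cap, twelve-sided, 100 mm across flats, 47 mm deep, hollow from below (93 mm across and 42 mm deep inside), about 0.12 kg, centre of mass about 36 mm from the open edge. Origin at the centre of the open edge, z towards the handle. Starts on edge on one flat in the tray, its z level along the tray's -y, its x level. On the bench it can be tipped over onto its open edge
- bar (a point): middle of the cap's straight bar handle, on the cap's axis 58 mm from the open edge. The bar is 60 mm long (along the cap's x), 14 mm wide (y), and stands 23 mm off the closed top, from 47 to 70 mm above the open edge
- pin (a point): 41 mm out on the cap's x, 6 mm above the open edge: on one of four 6 mm round pins inside, along +x, +y, -x, -y, tips 38 mm from the axis. On the ribs (origin 106 to 110 mm high) they turn forward only to a post; turned back they drop into the gaps (origin 97) and meet posts; clockwise they then run under the ribs, sinking 4 mm (origin 93), 75 degrees at most, with little resistance
- small_cap: smaller cap, 76 mm across its flats and 40 mm deep with a 46 mm bar: a bystander of the same make as the big cap, standing on edge in the same tray. Origin at the centre of its open edge, z towards its handle
- tape: masking tape roll lying flat, 90 mm across, 24 mm high; origin at the centre of its underside
- clip_a: black binder clip, 36 x 50 mm (its flat wire handle reaches 45 mm along its x), 35 mm high; origin under its middle
- clip_b: second black binder clip, the same
- punch: chrome hole punch, 55 mm along its x, 105 mm along its y, 48 mm high; origin under its middle
- marker_a: black marker pen lying along its x, 132 mm long, 19 mm high; origin under its middle
- marker_b: second black marker pen, the same
There are look-alikes about, which are no part of the job. Leave any brown or red look-alike of the cap alone.

How it is judged (in metres and radians):
On the way, in this order (a step that is already met when the one before it is completed fails the run):
1. the disc lies seated in the jar's mouth and the larger cap lies flat on the bench, handle up, both let go (horizontal distance between disc and mouth below 0.005 m and z of disc in the frame of mouth between -0.01 and -0.0045 m and angle between disc's own z axis and vertical below 0.07 rad and contact force between the fingers and disc below 0.3 N and contact force between the fingers and cap below 0.3 N and angle between cap's own z axis and vertical below 0.08 rad and height (world z) of cap below 0.01 m), for 0.2 s.
2. the cap has dropped into the start of the thread, over the seated disc (horizontal distance between cap and mouth below 0.006 m and angle between cap's own z axis and vertical below 0.09 rad and horizontal distance between disc and mouth below 0.005 m and z of cap in the frame of mouth below -0.0125 m), for 0.05 s.
3. the cap is screwed clockwise up to its stops (horizontal distance between cap and mouth below 0.006 m and angle between cap's own z axis and vertical below 0.09 rad and (distance between pin and home0 below 0.007 m or distance between pin and home1 below 0.007 m or distance between pin and home2 below 0.007 m or distance between pin and home3 below 0.007 m) and z of cap in the frame of mouth below -0.017 m), for 0.1 s.
At the end, for the whole second after the job is handed in: disc on its ledge in the jar (within 5 mm of centre, 4 degrees of level, underside 4.5 to 10 mm below the rim); larger cap on the jar within 6 mm of centre and 5 degrees of upright, open edge 17 mm or more below the rim, pins within 7 mm of their stops; released, at rest (all of step 3 and horizontal distance between disc and mouth below 0.005 m and z of disc in the frame of mouth between -0.01 and -0.0045 m and angle between disc's own z axis and vertical below 0.07 rad and contact force between the fingers and cap below 0.3 N and linear speed of cap below 0.01 m/s and angular speed of cap below 0.1 rad/s); the robot touches nothing.
It fails at once if the smaller cap is displaced by more than 40 mm (distance of small_cap from where it was at the start of the episode above 0.04 m).
It fails at once if another bystander (tape roll, clips, hole punch, markers) is displaced by more than 40 mm (distance of any of tape, clip_a, clip_b, punch, marker_a, marker_b from where it was at the start of the episode above 0.04 m).
It also fails if it takes over 72 s, if anything falls off the work surface, if the arm or the gripper's body presses on something with over 40 N, if the wrist force passes 120 N, or if a joint passes its speed limit or range.

## Robot

A 7-joint arm with a two-finger parallel gripper is mounted at the origin on the work surface. World frame = base frame: x ahead of the robot, y to its left, z up, the work surface at z = 0. Lengths are in m, angles in degrees, forces in N, time in s.
With the tool pointing down it reaches from about 0.4 to 0.9 m from the base axis. Payload 5.6 kg.
Tool frame: the origin (TCP) lies at the very end of the fingers, on their centre line; the grasp point (between the pads) lies grip_depth behind it (grip_depth is the distance from the TCP to the grasp point, in m); z points along the fingers, y is the line along which they close (so a half turn about z gives the same grasp; the last joint's range is limited). The gripper opens to 92 mm and grips with 3 to 60 N. Pads are 20 mm wide; open, the fingers measure 128 mm over their backs; the gripper's body (75 mm by 189 mm) begins 69 mm behind the grasp point.
Start: joints at [61.937, 26.786, -0.665, 91.828, 0.344, 61.387, -3.226], TCP at [0.281, -0.586, 0.215] pointing down, gripper open.
Joint ranges: [-144.91, 144.91], [-17.63, 115.5], [-89.93, 88.59], [15.96, 139.68], [-74.01, 254.01], [8.47, 105.57], [-167.45, 167.45]. Speed limits (degrees/s): [147.25, 147.25, 180, 180, 180, 180, 180].

## Interface

Orientations are given as [roll, pitch, yaw] about the fixed x, y, z axes, in that order (R = Rz(yaw) Ry(pitch) Rx(roll)).
In Python, from bench import observe, get_image, camera_model, sign_off, grip_depth gives the robot as it stands.
- The arm moves only by the shell command python3 -m pendant 'ROWS' [FORCE]. ROWS is JSON, one flat list of numbers, 5 for each row, row after row: the closure, from 0 (fully open) to 1 (shut), then the shift along the tool's x, y, z as a fraction of full scale, then the turn about the tool's z as a fraction of full scale. In form: [claw, dx, dy, dz, roll, claw, dx, dy, dz, roll, ...]. A call has 1 to 12 rows; each row shifts and turns the commanded pose from where the row before left it, along the tool's axes as they then stand; what a row does not reach is not made up. Full scale, the value 1, is 150 mm for a shift and pi/2 rad for a turn. A row lasts 1/8 s, in which the tool goes at most 62.5 mm and 10.7 degrees, less where a joint would pass 70% of its speed; a pose out of reach is approached as far as the arm can. A call with a number of a shift or a turn outside -1 to 1 is refused whole. A call with a gripper value outside its range is refused whole. The fingers move at their own pace and stop on an object; FORCE is the grip in N (left out, the last holds). Time passes only in rows, so rows that do not move let the fingers close. It gives the time, the measured TCP pose, the force, the opening and the grip force at its end, in the units of the state.
- observe(): the state, without advancing time (a new reading comes with each control period).
- get_image(name): name is "scene" or "top" or "wrist"; returns the picture (480x640x3 uint8, red, green, blue); there is no depth.
- camera_model(name): a dict with "mtx" (3x3 intrinsics, pixels), "k1" (the pictures are not rectified: a ray, as slopes to the right and down, at radius r is drawn at 1 + k1 r^2 times it, then the intrinsics apply), "rvec" (rotation vector, rad) and "tvec" (3), from world to camera coordinates, as OpenCV has them. Camera axes: x right, y down, z forward; pixel columns grow to the right and rows downward; lengths in m; the calibration is good to about 2 mm. A picture is of the moment at which its call begins: read the wrist's pose just before it. camera_model takes no time and is no camera call; for the wrist camera it gives the pose at the moment of the call.
- sign_off(): hands the job in; it is judged then, once.
The state is a dict: "time_s": time; "joints": joint angles; "joint_vel": joint speeds; "effort": joint torques, N m; "tool_pos": TCP position; "ee_rot": TCP orientation; "ft_force": force on the tool from outside, world axes, zero at the start; "ft_torque": the same for the moment, N m; "width": finger opening in m; "gripper_force": force on a finger pad.
Only numpy, scipy, OpenCV 4.12 (cv2) and the standard library are available. Lean on these libraries where they do the work, as an engineer would, in place of code of your own. Each camera call takes 0.05 s, during which the arm holds its last target. There are 200 camera calls.

## Working session

There is one attempt and no reset: what is moved stays moved. The work goes in short steps, Python scripts to look and compute and a shell command to move; the robot and the scene stay as the last step left them, time stands still between calls to the robot, and variables do not carry over. Pictures are saved under pics/ and viewed, at most 10 in all, crops included, and the job is handed in when it is done.

```bash
mkdir -p pics; ls
cat > h.py <<'E'
import numpy as np, cv2
from bench import *
from scipy.spatial.transform import Rotation as R
def ray(cm,u,v):
    K=np.array(cm["mtx"]);k=cm["k1"]
    d=np.array([(u-K[0,2])/K[0,0],(v-K[1,2])/K[1,1]]);p=d.copy()
    for _ in range(20): p=d/(1+k*(p@p))
    Rm=cv2.Rodrigues(np.array(cm["rvec"],float))[0];t=np.array(cm["tvec"],float).ravel()
    return -Rm.T@t, Rm.T@np.array([p[0],p[1],1.])
def hit(cm,u,v,z):
    c,d=ray(cm,u,v); return c+d*(z-c[2])/d[2]
def proj(cm,P):
    Rm=cv2.Rodrigues(np.array(cm["rvec"],float))[0];q=Rm@np.array(P,float)+np.array(cm["tvec"],float).ravel()
    p=q[:2]/q[2];p=p*(1+cm["k1"]*(p@p));K=np.array(cm["mtx"]);return K[0,0]*p[0]+K[0,2],K[1,1]*p[1]+K[1,2]
def snap(n,f):
    cm=camera_model(n);im=get_image(n);cv2.imwrite("pics/"+f+".png",im[:,:,::-1]);return cm,im
E
python3 - <<'E'
from h import *
s=observe();print(s,grip_depth)
for n in("top","scene","wrist"):
    cm,im=snap(n,n+"0");print(n,cm)
E
```

```text
pics
{'time_s': 0.0, 'joints': array([61.93782221, 26.83339999, -0.66456261, 91.88023558,  0.34296517,
       61.38667795, -3.22656464]), 'joint_vel': array([-0.03443048, -0.04227737,  0.12170211, -0.02153342, -0.00238659,
        0.08973419, -0.00642926]), 'effort': array([ 6.46406643e-04, -5.20567739e+01, -1.16199441e-02, -2.43747157e+01,
       -5.65108960e-02,  1.72858679e-02,  1.52183466e-04]), 'tool_pos': array([ 0.28052897, -0.58570822,  0.21367474]), 'ee_rot': array([-1.79901871e+02,  6.35312950e-03,  2.55933903e+01]), 'ft_force': array([ 0.35446005, -0.40634742, -0.37918364]), 'ft_torque': array([ 0.00254354, -0.05212845, -0.06550257]), 'gripper_force': 0.0, 'width': 0.09169769318325087} 0.0187
top {'mtx': array([[608.16287341,   0.        , 314.76959538],
       [  0.        , 608.16287341, 240.6857205 ],
       [  0.        ,   0.        ,   1.        ]]), 'k1': -0.17029302009266897, 'rvec': array([ 2.03878665, -2.18165247,  0.23836733]), 'tvec': array([0.04158837, 0.51529721, 1.25630267])}
scene {'mtx': array([[473.1562318 ,   0.        , 316.82679126],
       [  0.        , 473.1562318 , 246.31461917],
       [  0.        ,   0.        ,   1.        ]]), 'k1': -0.12912023699215494, 'rvec': array([ 1.74055036,  1.85821303, -0.74228894]), 'tvec': array([ 0.03859064, -0.28761044,  1.47230239])}
wrist {'mtx': array([[408.35507177,   0.        , 317.96953556],
       [  0.        , 408.35507177, 238.39907333],
       [  0.        ,   0.        ,   1.        ]]), 'k1': -0.08718812481903726, 'rvec': array([-2.45850732,  1.54938321,  0.21066399]), 'tvec': array([-0.65059662, -0.03072155,  0.39170633])}
```

View pics/top0.png

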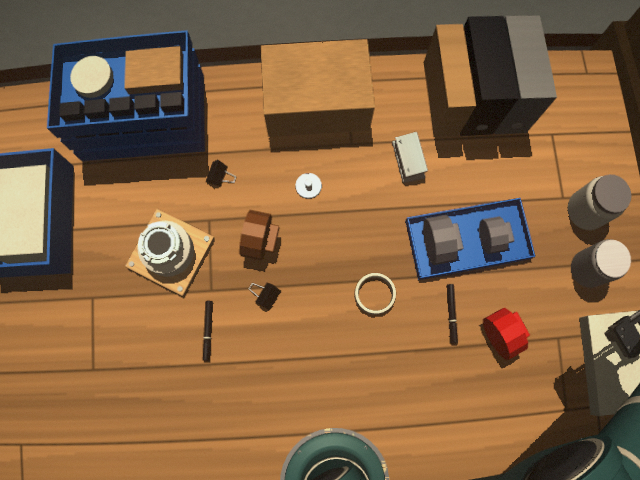

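View pics/scene0.png

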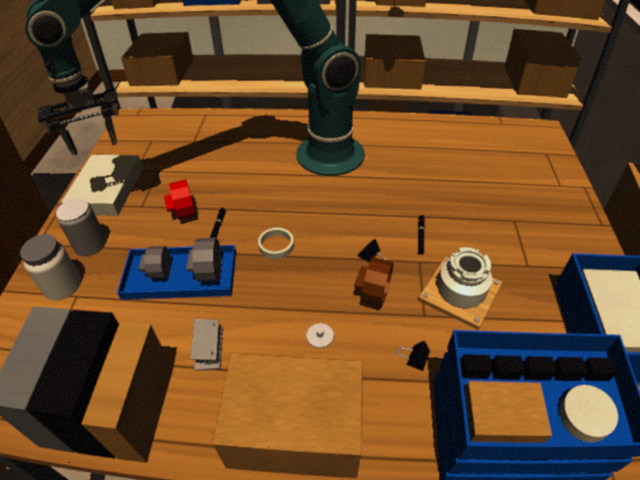

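Candidates for the larger cap in the top view:
- larger grey cap in the tray, (442,240)
- smaller grey cap in the tray, (496,236)
- brown look-alike, (258,235)
- red look-alike, (507,332)
- grey-lidded jars, (605,195) and (610,260)

I choose (442,240). The disc is at (308,185) and the jar at (165,250). Next I check close crops and take first positions.

Run:
```python
from h import *
im=cv2.imread("pics/top0.png");cm=camera_model("top")
a=cv2.resize(im[190:290,395:545],None,fx=4,fy=4,interpolation=cv2.INTER_CUBIC);b=cv2.resize(im[200:300,120:220],None,fx=4,fy=4,interpolation=cv2.INTER_CUBIC)
cv2.imwrite("pics/crop.png",cv2.resize(np.hstack([a,b]),(800,320)))
hsv=cv2.cvtColor(im,cv2.COLOR_BGR2HSV)
print("cam",ray(cm,315,240)[0])
# disc
m=((hsv[...,1]<50)&(hsv[...,2]>150)).astype(np.uint8)
n,l,st,c=cv2.connectedComponentsWithStats(m)
for i in range(1,n):
    if st[i,4]>60: print(st[i],c[i].round(1),hit(cm,*c[i],0.006).round(3))
m=(hsv[...,0]>105)&(hsv[...,0]<125)&(hsv[...,1]>120);m[:,:395]=0;m[:190]=0;m[290:]=0;m[:,545:]=0
cs=max(cv2.findContours(m.astype(np.uint8),cv2.RETR_EXTERNAL,cv2.CHAIN_APPROX_NONE)[0],key=cv2.contourArea)
r=cv2.boxPoints(cv2.minAreaRect(cs));P=np.array([hit(cm,*p,0.028) for p in r]);print(r.round(),P.round(3),np.linalg.norm(np.diff(P,axis=0),axis=1).round(3))
g=((hsv[...,1]<60)&(hsv[...,2]<170)).astype(np.uint8);g[:,:415]=0;g[:205]=0;g[275:]=0;g[:,525:]=0
n,l,st,c=cv2.connectedComponentsWithStats(g)
for i in range(1,n):
    if st[i,4]>60: print("grey",st[i],c[i].round(1))
for p in [(157,210),(214,238),(183,295),(127,262)]: print("board",hit(cm,*p,0.016).round(3))
s=observe();w=camera_model("wrist");Rt=R.from_euler('xyz',s['ee_rot'],degrees=True).as_matrix()
c,d=ray(w,318,238);print("wristcam in tool",Rt.T@(c-s['tool_pos']),Rt.T@d, Rt)
```

```text
cam [0.23644787 0.02792916 1.33748629]
[396 132  31  44 879] [411.  153.7] [ 0.72  -0.232  0.006]
[296 173  26  25 469] [308.1 184.9] [0.659 0.012 0.006]
[138 221  46  43 911] [159.8 240.7] [0.551 0.356 0.006]
[434 228  22  14 147] [443.1 234.7] [ 0.522 -0.285  0.006]
[596 240  34  37 966] [612.7 258. ] [ 0.44  -0.685  0.006]
[[407. 218.]
 [523. 196.]
 [535. 257.]
 [418. 278.]] [[ 0.562 -0.203  0.028]
 [ 0.595 -0.478  0.028]
 [ 0.453 -0.484  0.028]
 [ 0.424 -0.214  0.028]] [0.278 0.142 0.272]
grey [ 424  213   39   52 1397] [442.8 238.9]
grey [479 217  35  37 986] [495.1 234.6]
board [0.621 0.359 0.016]
board [0.547 0.23  0.016]
board [0.423 0.304 0.016]
board [0.505 0.43  0.016]
wristcam in tool [ 0.07439209  0.00098819 -0.17183185] [-0.26553964  0.00114936  0.96409976] [[ 9.01860973e-01  4.32025856e-01 -6.66975456e-04]
 [ 4.32026358e-01 -9.01860253e-01  1.14475019e-03]
 [-1.06956974e-04 -1.32055650e-03 -9.99999122e-01]]
```

View pics/crop.png

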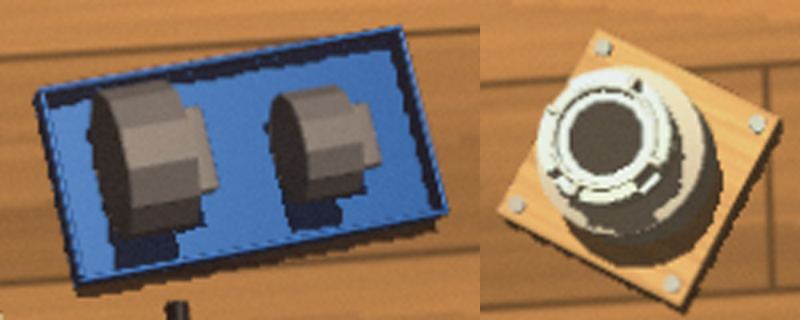

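The left crop shows the big grey cap standing in the tray near its +y end. The smaller one stands to its right, and both handles point right. The right crop shows the jar's thread and the board corners. I'll reach for the disc first.

```bash
python3 -m pendant '[0,0.333,-0.209,0,0,0,0.333,-0.209,0,0,0,0.333,-0.209,0,0,0,0.333,-0.209,0,0,0,0.333,-0.209,0,0,0,0.333,-0.209,0,0,0,0.333,-0.209,0,0,0,0.333,-0.209,0,0,0,0.333,-0.209,0,0,0,0.333,-0.209,0,0,0,0.333,-0.209,0,0,0,0.333,-0.209,0,0]' 20
python3 -m pendant '[0,0,0,0,-0.118,0,0,0,0,-0.118,0,0,0,0,-0.118,0,0,0,0,-0.118,0,0,0,0,-0.118,0,0,0,0,-0.118,0,0,0,0,-0.118,0,0,0,0,-0.118,0,0,0,0,-0.118,0,0,0,0,-0.118,0,0,0,0,-0.118,0,0,0,0,-0.118]'
python3 -m pendant '[0,0,0,0,-0.118,0,0,0,0,-0.118,0,0,0,0,-0.06,0,0,0,0,0]'
python3 - <<'E'
from h import *
s=observe();print(s['joints'],s['tool_pos'],s['ee_rot'])
cm,im=snap("wrist","w1")
hsv=cv2.cvtColor(im,cv2.COLOR_RGB2HSV)
m=((hsv[...,1]<50)&(hsv[...,2]>150)).astype(np.uint8)
n,l,st,c=cv2.connectedComponentsWithStats(m)
for i in range(1,n):
    if st[i,4]>300:
        print(st[i],c[i].round(1),hit(cm,*c[i],0.006).round(4))
print(hit(camera_model("top"),320,146,0),hit(camera_model("top"),320,113,0.1))
E
```

```text
time_s: 1.65
tool_pos: [0.6596, 0.0135, 0.2143]
ee_rot: [180.0, 0.0, 25.6]
ft_force: [0.8, 0.1, 0.9]
width: 0.092
gripper_force: 0.0
time_s: 3.15
tool_pos: [0.6587, 0.0118, 0.2141]
ee_rot: [-180.0, -0.0, 153.4]
ft_force: [0.5, -0.7, -0.3]
width: 0.0918
gripper_force: 0.0
time_s: 3.65
tool_pos: [0.6587, 0.0117, 0.214]
ee_rot: [180.0, -0.1, 179.6]
ft_force: [0.0, -0.7, 0.2]
width: 0.0919
gripper_force: 0.0
[ 27.77516593  36.68418029 -47.70919776  88.16906614  28.44870469
  67.94407306  64.44649445] [0.65867767 0.01172359 0.21403521] [ 1.79985667e+02 -5.14222946e-02  1.79593691e+02]
[ 288  177   63   62 2930] [319.1 207.5] [0.6583 0.0112 0.006 ]
[  19  214   86  109 5524] [ 61.6 267.9] [ 0.718 -0.253  0.006]
[ 0.75477491 -0.0218906   0.        ] [ 0.7936192  -0.02362434  0.1       ]
```

View pics/w1.png

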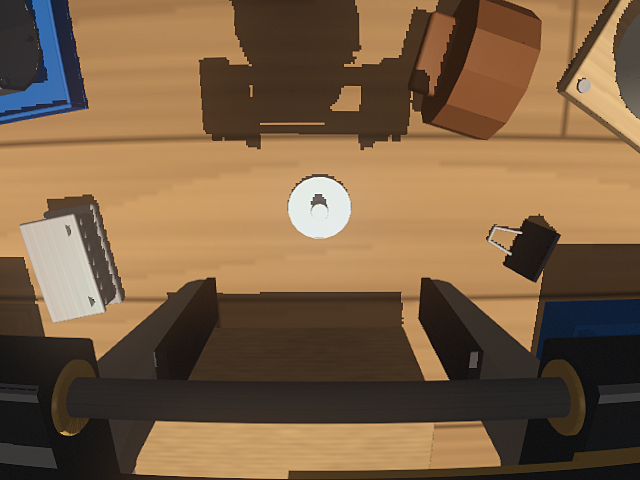

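The wrist view shows the disc at (319,208) with its knob, directly below the tool and clear of its neighbours. I descend and grip the knob.

```bash
python3 -m pendant '[0,0,0,0.25,0,0,0,0,0.25,0,0,0,0,0.25,0,0,0,0,0.25,0,0,0,0,0.25,0,0,0,0,0.117,0,0.5,0,0,0,0,1,0,0,0,0,1,0,0,0,0,1,0,0,0,0,1,0,0,0,0,1,0,0,0,0]' 25
python3 -m pendant '[1,0,0,-0.2,0,1,0,0,-0.4,0,1,0,0,-0.4,0,1,0,0,-0.4,0,1,0,0,-0.1,0]'
```

```text
time_s: 5.2
tool_pos: [0.6589, 0.012, 0.0097]
ee_rot: [-180.0, 0.0, 179.7]
ft_force: [0.0, 0.1, -0.3]
width: 0.0338
gripper_force: 0.0
time_s: 5.82
tool_pos: [0.6607, 0.0128, 0.2393]
ee_rot: [180.0, 0.4, 179.7]
ft_force: [0.3, 0.0, -1.1]
width: 0.0002
gripper_force: 0.0
```

The fingers were still closing when I lifted, so the knob was missed. I reopen and look again.

```bash
python3 -m pendant '[0.6,0,0,0,0,0.6,0,0,0,0,0.6,0,0,0,0,0.6,0,0,0,0,0.6,0,0,0,0]'
cat >> h.py <<'E'
def white(cm,im,z,amin=300):
    hsv=cv2.cvtColor(im,cv2.COLOR_RGB2HSV)
    m=((hsv[...,1]<50)&(hsv[...,2]>150)).astype(np.uint8)
    n,l,st,c=cv2.connectedComponentsWithStats(m)
    for i in range(1,n):
        if st[i,4]>amin: print(st[i],c[i].round(1),hit(cm,*c[i],z).round(4))
E
python3 - <<'E'
from h import *
s=observe();print(s['tool_pos'],s['ee_rot'],s['width'])
cm,im=snap("wrist","w2");white(cm,im,0.006)
E
```

```text
time_s: 6.45
tool_pos: [0.6587, 0.0121, 0.234]
ee_rot: [180.0, -0.0, 179.7]
ft_force: [-0.1, 0.5, 0.0]
width: 0.0369
gripper_force: 0.0
[0.65872229 0.0121326  0.23397047] [ 1.79988040e+02 -4.49123836e-02  1.79686984e+02] 0.03687213369921561
[ 289  174   60   59 2664] [318.7 203.6] [0.6583 0.0112 0.006 ]
[  33  210   81  103 5064] [ 73.2 260.8] [ 0.7174 -0.2516  0.006 ]
```

```bash
python3 -m pendant '[0.6,0,-0.006,0.275,0,0.6,0,0,0.275,0,0.6,0,0,0.275,0,0.6,0,0,0.275,0,0.6,0,0,0.275,0,0.6,0,0,0.12,0,1,0,0,0,0,1,0,0,0,0,1,0,0,0,0,1,0,0,0,0,1,0,0,0,0,1,0,0,0,0]' 25
```

```text
time_s: 8.0
tool_pos: [0.66, 0.0114, 0.0119]
ee_rot: [180.0, 0.1, 179.7]
ft_force: [-0.4, 0.1, 6.6]
width: 0.0153
gripper_force: 25.0
```

```bash
python3 -m pendant '[1,0,0,-0.2,0,1,0,0,-0.35,0,1,0,0,-0.4,0,1,0,0,-0.4,0,1,0,0,-0.25,0,1,0.055,0.354,0,0,1,0.055,0.354,0,0,1,0.055,0.354,0,0,1,0.055,0.354,0,0,1,0.055,0.354,0,0,1,0.055,0.354,0,0,1,0,0,0,0]'
python3 - <<'E'
from h import *
s=observe();print(s['joints'].round(1),s['tool_pos'],s['ee_rot'],s['width'])
cm,im=snap("wrist","w3");white(cm,im,0.113)
E
```

```text
time_s: 9.5
tool_pos: [0.6076, 0.3359, 0.2503]
ee_rot: [179.8, -0.1, -179.8]
ft_force: [0.3, -0.8, -0.1]
width: 0.0151
gripper_force: 25.0
[ -1.7  38.6 -48.5  80.4  28.9  73.9  38.3] [0.60755809 0.33594635 0.25034566] [ 1.79848768e+02 -1.02299656e-01 -1.79816882e+02] 0.015066926470532453
[348  50  27  32 370] [359.   67.1] [0.4907 0.3637 0.113 ]
[358  90  25  52 799] [370.2 116.6] [0.5253 0.3727 0.113 ]
[ 597  119   43  224 4580] [625.5 268. ] [0.6434 0.5966 0.113 ]
[330 145  47  37 498] [355.9 161.9] [0.5582 0.3631 0.113 ]
[ 300  312   37   34 1175] [318.  328.6] [0.6965 0.3349 0.113 ]
```

View pics/w3.png

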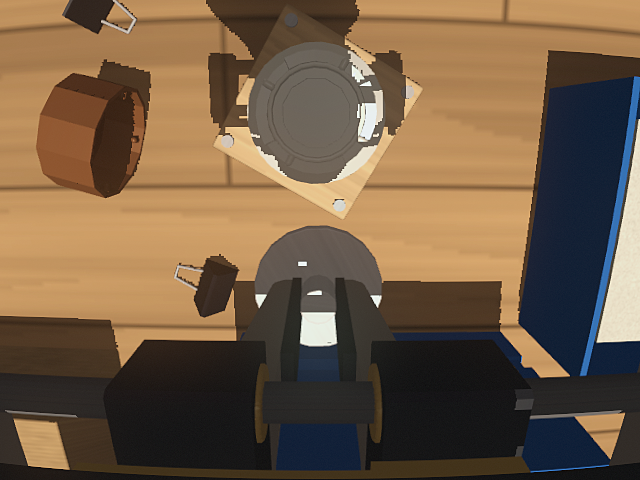

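The disc is held. The mouth is near (314,110). The board screws at (291,19), (413,91), (340,205) and (227,141) give a second estimate of the centre and the yaw.

Run:
```python
from h import *
cm=camera_model("wrist");s=observe();im=cv2.imread("pics/w3.png")
P=[hit(cm,*p,0.018) for p in [(291,19),(413,91),(340,205),(227,141)]]
print(np.round(P,4),np.mean(P,0).round(4));P=np.array(P)
print([np.degrees(np.arctan2(*(P[(i+1)%4]-P[i])[1::-1])).round(1) for i in range(4)],[np.linalg.norm(P[(i+1)%4]-P[i]).round(3) for i in range(4)])
g=cv2.cvtColor(im,cv2.COLOR_BGR2GRAY)
roi=cv2.resize(cv2.createCLAHE(6,(4,4)).apply(g[30:200,230:400]),None,fx=3,fy=3,interpolation=cv2.INTER_CUBIC)
c=cv2.HoughCircles(roi,cv2.HOUGH_GRADIENT,1,5,param1=60,param2=25,minRadius=90,maxRadius=180)
for u,v,r in (c[0][:10] if c is not None else []):
    u0,v0=230+(u+.5)/3-.5,30+(v+.5)/3-.5
    a=hit(cm,u0,v0,.113);b=hit(cm,u0+r/3,v0,.113);print(u0,v0,r/3,a.round(4),"diam",2*np.linalg.norm(a-b).round(4))
# predicted bore & neck
cv2.imwrite("pics/roi.png",roi)
```

```text
[[0.4376 0.3065 0.018 ]
 [0.5012 0.4211 0.018 ]
 [0.6112 0.353  0.018 ]
 [0.5477 0.2426 0.018 ]] [0.5244 0.3308 0.018 ]
[np.float64(61.0), np.float64(-31.7), np.float64(-119.9), np.float64(149.9)] [np.float64(0.131), np.float64(0.129), np.float64(0.127), np.float64(0.127)]
314.16666 111.833336 46.600002 [0.524  0.3283 0.113 ] diam 0.068
315.83334 112.833336 43.233334 [0.5247 0.3295 0.113 ] diam 0.063
317.83334 111.833336 46.966663 [0.524 0.331 0.113] diam 0.0686
318.83334 110.166664 46.966663 [0.5228 0.3317 0.113 ] diam 0.0684
315.83334 110.166664 44.733334 [0.5228 0.3295 0.113 ] diam 0.0652
315.83334 115.166664 47.333332 [0.5264 0.3295 0.113 ] diam 0.0692
312.5 111.5 46.233334 [0.5238 0.3271 0.113 ] diam 0.0674
313.5 109.5 47.3 [0.5224 0.3279 0.113 ] diam 0.069
326.16666 102.5 57.600002 [0.5174 0.3371 0.113 ] diam 0.0838
307.16666 102.166664 56.86667 [0.5172 0.3233 0.113 ] diam 0.0826
```

View pics/roi.png

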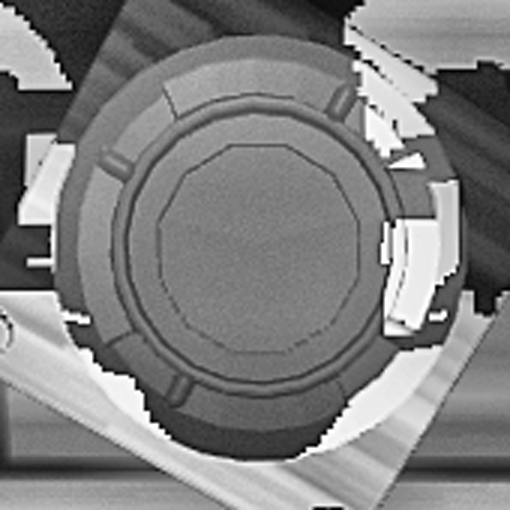

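Run:
```python
from h import *
cm=camera_model("wrist");s=observe();print(s['tool_pos'])
for z in(.2444,.2425): print(hit(cm,318.5,225.5,z),hit(cm,255,287,z),hit(cm,382,287,z))
print(hit(cm,316.2,112,.113),hit(cm,316,112.5,.106))
```

```text
[0.60940119 0.3325155  0.25006757]
[0.57738724 0.33138384 0.2444    ] [0.60694374 0.30162428 0.2444    ] [0.60700961 0.36107252 0.2444    ]
[0.57784862 0.33138396 0.2425    ] [0.60772142 0.30130595 0.2425    ] [0.60778799 0.36139035 0.2425    ]
[0.52413388 0.32981387 0.113     ] [0.52426611 0.32962861 0.106     ]
```

The arm was still settling during that picture, so the pose I just used doesn't match it. I retake it at rest.

```bash
python3 -m pendant '[1,0,0,0,0,1,0,0,0,0]'
python3 - <<'E'
from h import *
s=observe();print(s['tool_pos'],s['ee_rot']);cm,im=snap("wrist","w4");print(observe()['tool_pos'])
g=cv2.cvtColor(im,cv2.COLOR_RGB2GRAY);old=cv2.cvtColor(cv2.imread("pics/w3.png"),cv2.COLOR_BGR2GRAY)
# shift of jar features between w3 and w4 (image registration)
for a,b,c,d in[(40,190,245,385)]:
    r=cv2.matchTemplate(g[a-20:b+20,c-20:d+20],old[a:b,c:d],cv2.TM_CCOEFF_NORMED);_,v,_,p=cv2.minMaxLoc(r);sh=np.array(p)-20;print(v,sh)
u,v=np.array([316.2,112])+sh;print("mouth",hit(cm,u,v,.113),"ledge",hit(cm,u-.2,v+.5,.106))
Q=[hit(cm,*(np.array(p)+sh),.018) for p in [(291,19),(413,91),(340,205),(227,141)]];print("bolts",np.mean(Q,0))
# disc edges
e=cv2.Canny(g,40,100)
print("disc row287 edges",np.flatnonzero(e[283,200:440])+200,"col",np.flatnonzero(e[205:245,318])+205)
for z in(.2444,): print(hit(cm,318.5,225.5,z),hit(cm,255,287,z),hit(cm,382,287,z))
roi=cv2.resize(cv2.createCLAHE(6,(4,4)).apply(g[30:200,230:400]),None,fx=3,fy=3,interpolation=cv2.INTER_CUBIC);cv2.imwrite("pics/roi4.png",roi)
E
```

```text
time_s: 9.8
tool_pos: [0.6121, 0.3279, 0.2501]
ee_rot: [-179.9, 0.0, 179.5]
ft_force: [-0.8, 0.2, -0.9]
width: 0.0147
gripper_force: 25.0
[0.61213298 0.32791386 0.25011637] [-1.79938742e+02  1.14450804e-02  1.79515300e+02]
[0.61203617 0.32813054 0.2501763 ]
0.7094025611877441 [ 5 -4]
mouth [0.52419803 0.32936163 0.113     ] ledge [0.52427176 0.32925111 0.106     ]
bolts [0.52370116 0.33138355 0.018     ]
disc row287 edges [201 202 241 242 254 273 274 291 301 335 345 362 363 381] col [225]
[0.58011834 0.32701938 0.2444    ] [0.60947566 0.29702049 0.2444    ] [0.60996767 0.35648154 0.2444    ]
```

```bash
python3 -m pendant '[1,0.2,0.019,0,0,1,0.2,0,0,0,1,0.173,0,0,0,1,0,0,0.25,0,1,0,0,0.25,0,1,0,0,0.2,0,1,0,0,0.053,0,1,0,0,0,0,1,0,0,0,0,1,0,0,0,0,1,0,0,0,0]'
python3 - <<'E'
from h import *
s=observe();print(s['tool_pos'],s['ee_rot'],s['joints'].round(1));cm,im=snap("wrist","w5");print(observe()['tool_pos'])
cv2.imwrite("pics/w5c.png",cv2.resize(im[80:360,160:480,::-1],None,fx=2,fy=2,interpolation=cv2.INTER_CUBIC))
E
```

```text
time_s: 11.22
tool_pos: [0.5255, 0.3335, 0.1379]
ee_rot: [180.0, 0.1, 179.7]
ft_force: [-0.0, 0.1, -0.7]
width: 0.0148
gripper_force: 25.0
[0.5255214  0.33347437 0.13794132] [1.79980133e+02 5.43120016e-02 1.79670524e+02] [ -2.4  38.3 -47.   97.3  32.   58.7  29.2]
[0.52541447 0.33342613 0.13776605]
```

View pics/w5c.png

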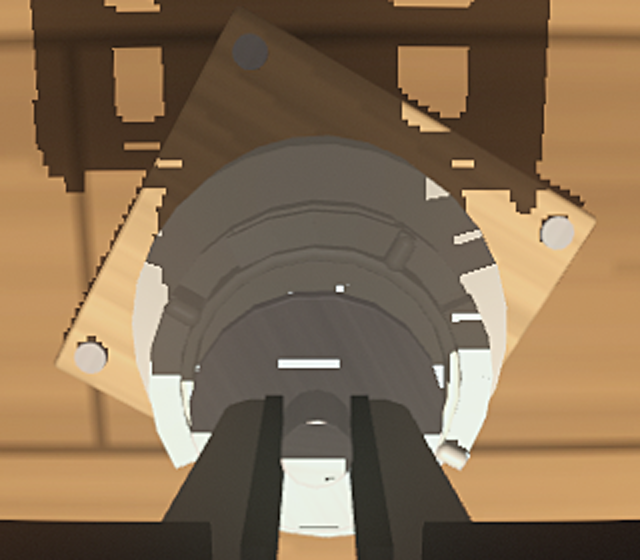

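Run:
```python
from h import *
cm=camera_model("wrist");s=observe();z0=s['tool_pos'][2];print(s['tool_pos'])
for r in (203,210,247,258): print(r,hit(cm,320,80+r/2,.113).round(4))
print("jar body top",hit(cm,320,80+137/2,.09).round(4))
for z in(z0-.006,z0-.008): print("disc",hit(cm,320,80+292/2,z)+[.03,0,0], (hit(cm,160+190/2,280,z)+hit(cm,160+448/2,280,z))/2)
print("neck lr",(hit(cm,160+150/2,80+350/2,.111)+hit(cm,160+493/2,80+350/2,.111))/2)
```

```text
[0.52541447 0.33342613 0.13776605]
203 [0.4763 0.3333 0.113 ]
210 [0.478  0.3333 0.113 ]
247 [0.487  0.3332 0.113 ]
258 [0.4898 0.3332 0.113 ]
jar body top [0.4619 0.3334 0.09  ]
disc [0.5237372  0.33310782 0.13176605] [0.5196512  0.33274606 0.13176605]
disc [0.52422885 0.33311317 0.12976605] [0.52043437 0.33274734 0.12976605]
neck lr [0.514118   0.33347803 0.111     ]
```

```bash
python3 -m pendant '[1,0.007,0.005,0,0,1,0,0,0.03,0,1,0,0,0.03,0,1,0,0,0.03,0,1,0,0,0.027,0,1,0,0,0,0,1,0,0,0,0,1,0,0,0,0]'
```

```text
time_s: 12.28
tool_pos: [0.5243, 0.3342, 0.12]
ee_rot: [180.0, 0.0, 179.7]
ft_force: [-0.5, -0.7, -1.9]
width: 0.0152
gripper_force: 25.0
```

```bash
python3 -m pendant '[1,0,0,0.014,0,1,0,0,0,0,1,0,0,0,0]'; python3 -m pendant '[0.55,0,0,0,0,0.55,0,0,0,0,0.55,0,0,0,0,0.55,0,0,-0.1,0,0.55,0,0,-0.3,0,0.55,0,0,-0.4,0,0,0,0,-0.2,0,0,-0.4,0,0,0,0,0,0,0,0,0,0,0,0,0,0,0,0,0,0]'
python3 - <<'E'
from h import *
print(observe()['tool_pos'],observe()['ee_rot'],observe()['joints'].round(1));cm,im=snap("wrist","w6");print(observe()['tool_pos'])
cv2.imwrite("pics/w6c.png",cv2.resize(im[40:240,200:440,::-1],None,fx=2.5,fy=2.5,interpolation=cv2.INTER_CUBIC))
E
```

```text
time_s: 12.65
tool_pos: [0.5243, 0.3342, 0.118]
ee_rot: [180.0, 0.0, 179.7]
ft_force: [-0.4, -1.0, 1.4]
width: 0.0151
gripper_force: 25.0
time_s: 14.02
tool_pos: [0.583, 0.3344, 0.2681]
ee_rot: [180.0, -0.0, 179.8]
ft_force: [0.6, 0.2, -0.6]
width: 0.0893
gripper_force: 0.0
[0.58297104 0.33438571 0.26812352] [ 1.79990848e+02 -9.92251147e-03  1.79776138e+02] [ -0.8  35.8 -49.8  82.7  27.6  74.2  37.1]
[0.58311891 0.33429899 0.2681218 ]
```

View pics/w6c.png

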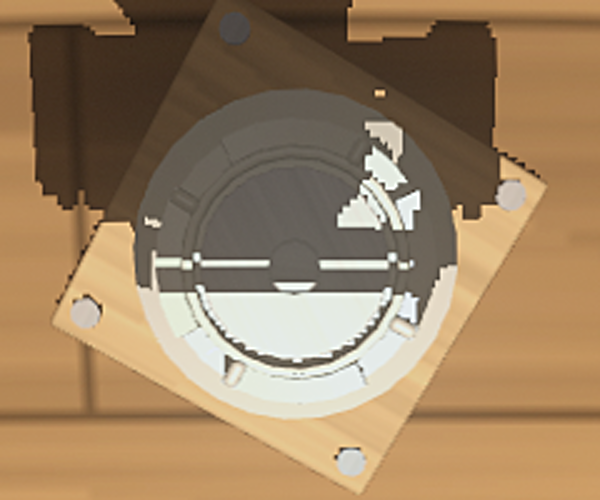

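The disc is seated concentrically in the mouth: disc centre at crop (297,262), ring centre at (297,263). Next is the cap.

```bash
python3 -m pendant '[0,0.038,-0.372,-0.02,0,0,0.038,-0.372,-0.02,0,0,0.038,-0.372,-0.02,0,0,0.038,-0.372,-0.02,0,0,0.038,-0.372,-0.02,0,0,0.038,-0.372,-0.02,0,0,0.038,-0.372,-0.02,0,0,0.038,-0.372,-0.02,0,0,0.038,-0.372,-0.02,0,0,0.038,-0.372,-0.02,0,0,0.038,-0.372,-0.02,0]' 15; python3 -m pendant '[0,0,0,0,0.105,0,0,0,0,0.105,0,0,0,0,0.105,0,0,0,0,0.105,0,0,0,0,0.105,0,0,0,0,0.105,0,0,0,0,0.105,0,0,0,0,0.105,0,0,0,0,0.105,0,0,0,0,0,0,0,0,0,0,0,0,0,0,0]'
python3 - <<'E'
from h import *
print(observe()['tool_pos'],observe()['ee_rot'],observe()['joints'].round(1));cm,im=snap("wrist","w7");print(observe()['tool_pos'])
np.save("cm7.npy",cm,allow_pickle=True)
E
```

```text
time_s: 15.45
tool_pos: [0.5174, -0.2808, 0.3013]
ee_rot: [-179.9, 0.0, 179.7]
ft_force: [0.7, 0.5, 0.1]
width: 0.092
gripper_force: 0.0
time_s: 16.95
tool_pos: [0.518, -0.2795, 0.3007]
ee_rot: [-180.0, -0.0, 94.7]
ft_force: [0.4, -0.5, -1.1]
width: 0.0915
gripper_force: 0.0
[ 0.51796383 -0.27953082  0.30071748] [-1.79999156e+02 -8.35134121e-05  9.47228474e+01] [ 50.7  20.2 -32.9  93.4  11.5  69.8  20.1]
[ 0.51796049 -0.27964105  0.30067442]
```

View pics/w7.png

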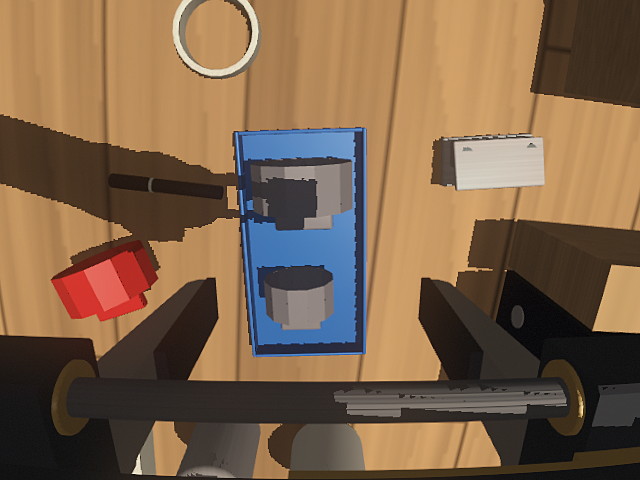

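The wrist view, with +y up and +x to the right, shows the big cap in the tray. Its open rim is at row ~159, its sides are at columns 250 and 353, and its bar spans columns 275–331 down to row 228. The small cap is at (299,295).

Run:
```python
from h import *
cm=np.load("cm7.npy",allow_pickle=True).item();im=cv2.imread("pics/w7.png");hsv=cv2.cvtColor(im,cv2.COLOR_BGR2HSV)
m=((hsv[...,1]<90)).astype(np.uint8)
for c in (285,300,315,325): 
    v=np.flatnonzero(m[140:250,c])+140;print("col",c,v.min(),v.max())
for r in (175,190,205,222,226):
    v=np.flatnonzero(m[r,240:362])+240;print("row",r,v.min(),v.max())
b=(hsv[...,0]>100)&(hsv[...,0]<125)&(hsv[...,1]>110);b[:,:225]=0;b[:,375:]=0
k=max(cv2.findContours(b.astype(np.uint8),cv2.RETR_EXTERNAL,cv2.CHAIN_APPROX_NONE)[0],key=cv2.contourArea)
r=cv2.boxPoints(cv2.minAreaRect(k));print(r)
q=cv2.approxPolyDP(k,6,True)[:,0];print("tray",[(list(p),hit(cm,*map(float,p),.028)[:2].round(4)) for p in q])
print("open edge",hit(cm,285,159,.104),hit(cm,315,159,.104));print("bar outer",hit(cm,302,228,.061));print("bar ends",hit(cm,275,226,.061),hit(cm,331,226,.061))
print("sides",hit(cm,250,205,.054),hit(cm,353,200,.054))
```

```text
col 285 159 229
col 300 158 229
col 315 158 229
col 325 158 228
row 175 244 361
row 190 252 361
row 205 253 361
row 222 240 361
row 226 276 361
[[234.74396 129.96288]
 [364.98285 127.19185]
 [369.80634 353.89777]
 [239.56744 356.66876]]
tray [([np.int32(365), np.int32(128)], array([ 0.5617, -0.2041])), ([np.int32(235), np.int32(132)], array([ 0.4245, -0.2192])), ([np.int32(241), np.int32(214)], array([ 0.4341, -0.3079])), ([np.int32(253), np.int32(209)], array([ 0.4473, -0.3011])), ([np.int32(249), np.int32(178)], array([ 0.4415, -0.267 ])), ([np.int32(239), np.int32(189)], array([ 0.431, -0.28 ])), ([np.int32(243), np.int32(159)], array([ 0.4341, -0.247 ])), ([np.int32(353), np.int32(162)], array([ 0.5526, -0.2407])), ([np.int32(353), np.int32(208)], array([ 0.5578, -0.291 ])), ([np.int32(333), np.int32(215)], array([ 0.5364, -0.3007])), ([np.int32(331), np.int32(229)], array([ 0.5356, -0.3169])), ([np.int32(277), np.int32(230)], array([ 0.4753, -0.323 ])), ([np.int32(273), np.int32(217)], array([ 0.47  , -0.3084])), ([np.int32(242), np.int32(216)], array([ 0.4353, -0.3101])), ([np.int32(253), np.int32(356)], array([ 0.454 , -0.4865])), ([np.int32(365), np.int32(353)], array([ 0.5919, -0.4708]))]
open edge [ 0.48487921 -0.23710503  0.104     ] [ 0.5115513  -0.23496104  0.104     ]
bar outer [ 0.50374298 -0.310048    0.061     ]
bar ends [ 0.47563811 -0.31018968  0.061     ] [ 0.5335746  -0.30546323  0.061     ]
sides [ 0.44774163 -0.29154924  0.054     ] [ 0.55422219 -0.27760915  0.054     ]
```

```bash
python3 -m pendant '[0,-0.107,-0.106,0,0,0,0,0,0,-0.019,0,0,0,0.28,0,0,0,0,0.28,0,0,0,0,0.28,0,0,0,0,0.28,0,0,0,0,0.28,0,0,0,0,0.25,0,0,0,0,0.08,0,0,0,0,0.04,0,0,0,0,0,0,0,0,0,0,0]' 12
python3 -m pendant '[1,0,0,0,0,1,0,0,0,0,1,0,0,0,0,1,0,0,0,0,1,0,0,0,0,1,0,0,0,0]'
```

```text
time_s: 18.5
tool_pos: [0.5043, -0.2973, 0.0364]
ee_rot: [179.9, 0.1, 96.3]
ft_force: [-0.7, -0.9, 0.5]
width: 0.092
gripper_force: 0.0
time_s: 19.25
tool_pos: [0.5035, -0.297, 0.0352]
ee_rot: [-180.0, 0.0, 96.3]
ft_force: [0.2, -0.5, 1.6]
width: 0.0599
gripper_force: 12.0
```

```bash
python3 -m pendant '[1,0,0,-0.1,0,1,0,0,-0.25,0,1,0,0,-0.3,0,1,0,0,-0.3,0,1,0,0,-0.05,0,1,0.287,0.161,0,0,1,0.287,0.161,0,0,1,0.287,0.161,0,0,1,0.287,0.161,0,0,1,0.287,0.161,0,0,1,0,0,0,0,1,0,0,0,0]'
python3 - <<'E'
from h import *
s=observe();print(s['tool_pos'],s['ee_rot'],s['width'],s['joints'].round(1));cm,im=snap("wrist","w8");cs,sc=snap("scene","s8");ct,tp=snap("top","t8")
a=im[60:420,100:540];hsv=cv2.cvtColor(sc,cv2.COLOR_RGB2HSV)
u,v=map(int,proj(cs,s['tool_pos']));print(u,v)
b=cv2.resize(sc[max(v-70,0):v+70,u-70:u+70],(360,360),interpolation=cv2.INTER_CUBIC)
cv2.imwrite("pics/m8.png",np.hstack([a,b])[:,:,::-1])
E
```

```text
time_s: 20.75
tool_pos: [0.599, -0.0703, 0.1843]
ee_rot: [-179.9, 0.0, 96.3]
ft_force: [-0.1, -0.7, -0.9]
width: 0.0598
gripper_force: 12.0
[ 0.59896008 -0.07027792  0.18434882] [-1.79889457e+02  2.18713824e-02  9.63418242e+01] 0.059827234183192565 [ 28.6  28.6 -33.6  98.5  18.1  58.5  -5. ]
277 258
```

View pics/m8.png

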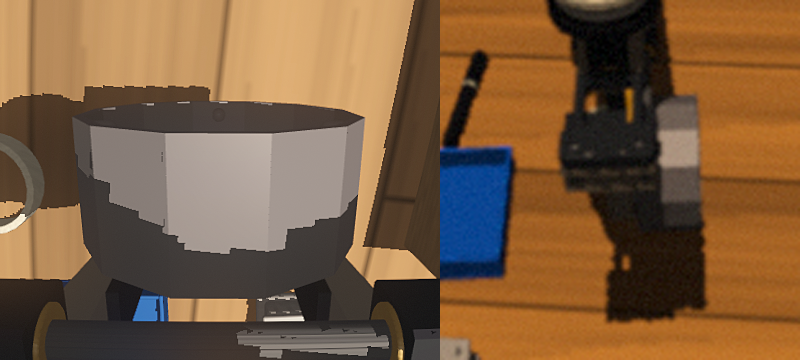

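The cap hangs firmly in the grip with its axis still level, open side toward +y. I lower it to just above the bench and ease the grip so it can pivot.

```bash
python3 -m pendant '[1,0,0,0.25,0,1,0,0,0.25,0,1,0,0,0.2,0,1,0,0,0.15,0,1,0,0,0.11,0,1,0,0,0,0,1,0,0,0,0,1,0,0,0,0]'; python3 -m pendant '[1,0,0,0,0,1,0,0,0,0,1,0,0,0,0,1,0,0,0,0]' 3
cat >> h.py <<'E'
def capview(f):
    s=observe();cm,im=snap("wrist",f);hsv=cv2.cvtColor(im,cv2.COLOR_RGB2HSV)
    m=hsv[...,1]<70
    print(s['tool_pos'].round(4),s['width'],s['gripper_force'])
    for c in (240,280,318,360,400):
        g=cv2.GaussianBlur(im[:,c-2:c+3].mean(axis=(1,2)).reshape(-1,1).astype(np.float32),(1,3),0)[:,0]
        d=np.diff(g);e=[i for i in range(20,420) if abs(d[i])>8 and abs(d[i])==abs(d[i-3:i+4]).max()]
        print(c,"grey rows",np.flatnonzero(m[:,c])[[0,-1]],"edges",[(i,int(d[i])) for i in e][:14])
E
python3 - <<'E'
from h import *
capview("w9")
E
```

```text
time_s: 21.9
tool_pos: [0.6005, -0.0698, 0.0423]
ee_rot: [179.9, 0.0, 96.3]
ft_force: [-0.6, -0.0, -1.7]
width: 0.0599
gripper_force: 12.0
time_s: 22.4
tool_pos: [0.5997, -0.0697, 0.0411]
ee_rot: [-180.0, 0.0, 96.3]
ft_force: [-0.8, -0.3, -0.6]
width: 0.0599
gripper_force: 3.0
[ 0.5997 -0.0697  0.0411] 0.05989746160358517 2.999880127608776
240 grey rows [166 468] edges [(155, -22), (159, -14), (186, 31), (275, -27), (344, -12), (351, 11), (360, 10), (380, -51)]
280 grey rows [164 422] edges [(155, -36), (188, 51), (299, -13), (306, -33), (354, 51), (381, -41)]
318 grey rows [163 422] edges [(155, -27), (188, 52), (310, -39), (354, 57), (381, -47)]
360 grey rows [164 422] edges [(156, -38), (188, 58), (307, -45), (354, 50), (380, -45), (389, 10), (395, 11), (408, -21), (413, -34)]
400 grey rows [166 478] edges [(165, -42), (185, 37), (284, -46), (343, -10), (364, 12), (370, 11), (380, -61), (394, 17), (403, 13), (407, -15), (416, -39)]
```

```bash
python3 -m pendant '[1,0,0,-0.4,0,1,0,0,0,0,1,0,0,0.2,0,1,0,0,0.2,0,1,0,0,-0.4,0,1,0,0,0,0,1,0,0,0.2,0,1,0,0,0.2,0,1,0,0,0,0,1,0,0,0,0]'
python3 - <<'E'
from h import *
capview("w10")
E
```

```text
time_s: 23.7
tool_pos: [0.6001, -0.0695, 0.0417]
ee_rot: [180.0, 0.0, 96.4]
ft_force: [-0.0, 0.3, -0.8]
width: 0.0601
gripper_force: 3.0
[ 0.6001 -0.0695  0.0417] 0.060092365552428334 2.9996784031391144
240 grey rows [170 421] edges [(151, -32), (172, 26), (272, -26), (332, -10), (350, 9), (354, 10), (360, 9), (380, -50)]
280 grey rows [169 422] edges [(148, -21), (172, 56), (304, -39), (345, 50), (381, -40)]
318 grey rows [169 422] edges [(152, -24), (172, 58), (308, -41), (340, 37), (345, 12), (381, -46)]
360 grey rows [169 422] edges [(153, -35), (172, 63), (305, -49), (345, 53), (380, -43), (389, 10), (395, 11), (408, -21), (414, -34)]
400 grey rows [170 468] edges [(169, -44), (282, -45), (331, -10), (364, 12), (370, 10), (380, -60), (394, 8), (403, 13), (408, -38)]
```

```bash
python3 -m pendant '[1,0,0,-0.4,0,1,0,0,0,0,1,0,0,-0.4,0,1,0,0,0,0,1,0,0,0.2,0,1,0,0,0.2,0,1,0,0,-0.4,0,1,0,0,0,0,1,0,0,0.2,0,1,0,0,0.2,0,1,0,0,0,0,1,0,0,0,0]'
cat >> h.py <<'E'
def tilt(z=None):
    s=observe();cm=camera_model("wrist");p=s['tool_pos'];Rt=R.from_euler('xyz',s['ee_rot'],degrees=True).as_matrix()
    out=[]
    for th in range(0,100,10):
        r=[]
        for a in (50,-50):
            v=np.radians(th);x=58*np.cos(v)+a*np.sin(v);h=a*np.cos(v)-58*np.sin(v)
            r.append(round(proj(cm,p+Rt@np.array([x/1000,0,-.0187-h/1000]))[1]))
        out.append((th,*r))
    print("tilt: row top rim,bottom rim",out)
E
python3 - <<'E'
from h import *
tilt();capview("w11")
E
```

```text
time_s: 25.25
tool_pos: [0.6002, -0.0695, 0.1018]
ee_rot: [179.9, 0.0, 96.3]
ft_force: [0.2, 0.8, -0.6]
width: 0.0597
gripper_force: 3.5
tilt: row top rim,bottom rim [(0, 190, 159), (10, 156, 176), (20, 134, 195), (30, 122, 215), (40, 118, 235), (50, 121, 256), (60, 130, 278), (70, 142, 301), (80, 156, 323), (90, 173, 346)]
[ 0.6002 -0.0695  0.1018] 0.059687617836109735 3.513712408603169
240 grey rows [142 479] edges [(132, -35), (142, 23), (265, -25), (298, -9), (354, 9), (360, 9), (380, -48)]
280 grey rows [137 479] edges [(133, -41), (137, 32), (297, -37), (339, 43), (381, -40)]
318 grey rows [138 422] edges [(137, 16), (337, -13), (381, -45)]
360 grey rows [138 479] edges [(299, -43), (339, 45), (380, -43), (395, 11), (408, -21), (414, -36)]
400 grey rows [144 479] edges [(276, -44), (297, -9), (364, 11), (370, 10), (380, -57), (394, 16), (407, -37)]
```

Tilt is about 18° in the right direction, so shaking works. I continue with a stronger up-down motion.

```bash
python3 -m pendant '[1,0,0,-0.4,0,1,0,0,0.3,0,1,0,0,-0.4,0,1,0,0,0.3,0,1,0,0,-0.4,0,1,0,0,0.3,0,1,0,0,-0.4,0,1,0,0,0.3,0,1,0,0,-0.3,0,1,0,0,0.4,0,1,0,0,0,0,1,0,0,0,0]' 3
python3 - <<'E'
from h import *
tilt();capview("w12")
E
```

```text
time_s: 26.8
tool_pos: [0.6005, -0.0695, 0.1478]
ee_rot: [179.9, 0.0, 96.3]
ft_force: [0.2, 0.5, -1.2]
width: 0.0601
gripper_force: 3.0
tilt: row top rim,bottom rim [(0, 190, 159), (10, 156, 176), (20, 134, 195), (30, 122, 215), (40, 118, 235), (50, 121, 256), (60, 130, 278), (70, 142, 301), (80, 156, 323), (90, 173, 346)]
[ 0.6005 -0.0695  0.1478] 0.06011875489262769 2.99951434135437
240 grey rows [205 479] edges [(158, -21), (204, 32), (209, 10), (225, -28), (230, -27), (361, -35), (381, -17)]
280 grey rows [181 479] edges [(154, -36), (180, 34), (234, -58), (348, 47), (381, -46)]
318 grey rows [177 422] edges [(176, 56), (225, -57), (290, 53), (314, -41), (356, 43), (381, -48)]
360 grey rows [184 428] edges [(226, -57), (357, 54), (381, -33), (388, 8), (394, 14), (408, -23), (416, -36)]
400 grey rows [209 479] edges [(226, -71), (367, 12), (372, -40), (380, -71), (388, 8), (394, 18), (403, 14), (410, -22)]
```

The cap now hangs close to 90°, handle up. I lower it onto the bench and let go.

```bash
python3 -m pendant '[1,0,0,0.2,0,1,0,0,0.2,0,1,0,0,0.18,0,1,0,0,0.08,0,1,0,0,0.04,0,1,0,0,0.02,0,1,0,0,0.02,0,1,0,0,0,0,1,0,0,0,0,1,0,0,0,0]' 3
python3 - <<'E'
from h import *
tilt();capview("w13");print(observe()['ft_force'])
E
```

```text
time_s: 28.1
tool_pos: [0.6002, -0.0701, 0.047]
ee_rot: [-180.0, 0.4, 96.3]
ft_force: [-30.6, -1.9, 74.6]
width: 0.0603
gripper_force: 42.0
tilt: row top rim,bottom rim [(0, 190, 159), (10, 156, 176), (20, 134, 195), (30, 122, 215), (40, 118, 235), (50, 121, 256), (60, 130, 278), (70, 142, 301), (80, 156, 323), (90, 173, 346)]
[ 0.6002 -0.0701  0.047 ] 0.060266641937289374 41.98220852762461
240 grey rows [201 452] edges [(178, -32), (203, 32), (228, -54), (358, 32), (380, -53)]
280 grey rows [173 422] edges [(164, -40), (179, 35), (241, -54), (348, 45), (381, -43)]
318 grey rows [166 422] edges [(164, -27), (176, 63), (227, -39), (294, 25), (324, -18), (348, 27), (356, 37), (381, -44)]
360 grey rows [176 422] edges [(175, -26), (182, 33), (228, -44), (356, 49), (381, -47), (389, 8), (395, 12), (408, -22), (414, -34)]
400 grey rows [206 469] edges [(206, 20), (227, -57), (365, 10), (370, 11), (380, -63), (388, 8), (394, 15), (403, 14), (408, -40)]
[-31.30875511  -1.72630546  74.67877029]
```

```bash
python3 -m pendant '[1,0,0,-0.04,0,1,0,0,0,0,1,0,0,0,0]' 3
python3 - <<'E'
from h import *
s=observe();print(s['ft_force'],s['ft_torque']);capview("w14")
E
```

```text
time_s: 28.52
tool_pos: [0.6025, -0.0699, 0.0473]
ee_rot: [179.7, 0.2, 96.3]
ft_force: [-6.9, -0.7, 26.5]
width: 0.0622
gripper_force: 14.6
[-6.8613177  -0.70251413 26.53073535] [-2.49946172e-01  2.30834257e+00  2.27938787e-03]
[ 0.6025 -0.0699  0.0473] 0.06216683834178087 14.597853496670723
240 grey rows [199 421] edges [(179, -32), (201, 34), (233, -42), (277, -9), (359, 36), (380, -52)]
280 grey rows [172 422] edges [(165, -41), (178, 35), (241, -54), (349, 48), (380, -41)]
318 grey rows [167 422] edges [(165, -46), (176, 63), (230, -11), (241, -29), (271, 33), (275, -43), (293, 25), (323, -19), (348, 16), (356, 36), (381, -44)]
360 grey rows [178 422] edges [(176, -23), (183, 33), (228, -58), (356, 42), (381, -46), (391, 13), (395, 12), (408, -22), (413, -40)]
400 grey rows [208 478] edges [(208, 19), (232, -34), (364, 12), (380, -62), (388, 8), (394, 17), (403, 14), (407, -16), (416, -40)]
```

The fingertips rest on the closed top (47 mm), so the cap is flat on the bench. I release and rise.

```bash
python3 -m pendant '[1,0,0,-0.025,0,0,0,0,0,0,0,0,0,0,0,0,0,0,0,0,0,0,0,0,0,0,0,0,-0.1,0,0,0,0,-0.3,0,0,0,0,-0.4,0,0,0,0,-0.4,0,0,0,0,0,0,0,0,0,0,0,0,0,0,0,0]' 15
python3 - <<'E'
from h import *
s=observe();print(s['tool_pos'],s['ee_rot'],s['joints'].round(1),s['ft_force'])
cm,im=snap("wrist","w15");np.save("cm15.npy",cm,allow_pickle=True)
hsv=cv2.cvtColor(im,cv2.COLOR_RGB2HSV);m=((hsv[...,1]<70)&(hsv[...,2]>40)).astype(np.uint8);m=cv2.morphologyEx(m,cv2.MORPH_OPEN,np.ones((5,5)))
n,l,st,c=cv2.connectedComponentsWithStats(m)
for i in range(1,n):
    if st[i,4]>600: print(i,st[i],c[i].round(1),hit(cm,*c[i],.047).round(4))
tc,ti=snap("top","t15");h=cv2.cvtColor(ti,cv2.COLOR_RGB2HSV);m=((h[...,1]<70)&(h[...,2]<190)).astype(np.uint8)
n,l,st,c=cv2.connectedComponentsWithStats(m)
for i in range(1,n):
    if st[i,4]>150 and st[i,1]>100: print(st[i],c[i].round(1),hit(tc,*c[i],.047).round(4))
g=cv2.resize(cv2.cvtColor(im,cv2.COLOR_RGB2GRAY)[120:330:7,200:440:5],None,fx=1,fy=1);print('\n'.join(' '.join('%3d'%x for x in r) for r in g))
E
```

```text
time_s: 30.08
tool_pos: [0.5986, -0.0699, 0.2232]
ee_rot: [-179.8, -0.0, 96.3]
ft_force: [0.2, 0.8, 0.1]
width: 0.0921
gripper_force: 0.0
[ 0.59856024 -0.06988254  0.22323124] [-1.79817143e+02 -4.16477525e-02  9.63298921e+01] [ 30.4  26.7 -35.9  96.3  17.2  62.8  -4.3] [0.24243314 0.804114   0.09719143]
1 [  264   152   117   114 10538] [322.2 208.1] [ 0.601 -0.065  0.047]
2 [  64  187   97   92 3372] [109.7 231.1] [ 0.4127 -0.1064  0.047 ]
4 [ 465  313   74   66 2729] [500.3 351.1] [ 0.7911 -0.187   0.047 ]
5 [ 354  333   94   50 3818] [398.1 359.5] [ 0.6914 -0.2057  0.047 ]
9 [ 158  382  160   41 5440] [242.7 402.7] [ 0.5432 -0.2731  0.047 ]
10 [ 336  382  233   41 6530] [445.  399.4] [ 0.7476 -0.2474  0.047 ]
11 [ 592  383   48   47 1802] [616.7 405.8] [ 0.9423 -0.2436  0.047 ]
16 [ 109  419   44   55 1481] [128.4 440.2] [ 0.4214 -0.3402  0.047 ]
17 [ 484  419   43   46 1385] [507.  438.3] [ 0.8269 -0.2919  0.047 ]
18 [ 170  446   69   32 1803] [206.3 462.8] [ 0.5072 -0.3582  0.047 ]
[ 47 126  49  25 401] [ 69.5 136.6] [0.8063 0.5625 0.047 ]
[  0 151  51  20 657] [ 24.8 160. ] [0.
[... 5777 characters left out ...]
 146 150 150 116 144 159 157 157 158 157 154 159 160 156 159 169 169 169 167 163 162 162 165 168 167 166 162  24  37  34  35
 33  32  34  35 144 141 144 150 145 141 148 148 144 143 148 145 144 147 151 151 106 155 158 157 157 160 157 154 161 159 157 161 169 169 168 166 164 163 163 167 167 167 166 161  32  36  35  31
 31  33  33  32 145 141 146 149 144 141 147 148 144 144 148 145 144 147 150 149 101 160 157 157 158 159 157 156 160 160 158 159 164 168 168 166 164 162 164 168 166 168 165 160  35  35  34  33
 32  31  33  32  35  48  36  35  57  60  36  93  87  39  56 145 144 148 150 147 106 162 158 158 157 160 158 157 161 159 159 160 166 169 167 165 163 161 164 169 166 169 164 161 133  34  33  33
```

Run:
```python
from h import *
cm=np.load("cm15.npy",allow_pickle=True).item();im=cv2.imread("pics/w15.png");hsv=cv2.cvtColor(im,cv2.COLOR_BGR2HSV)
m=(hsv[...,1]<70).astype(np.uint8);m=cv2.morphologyEx(m,cv2.MORPH_OPEN,np.ones((5,5)))
s=observe();Rt=R.from_euler('xyz',s['ee_rot'],degrees=True).as_matrix();T=lambda P:(Rt.T@(P-s['tool_pos']))[:2].round(4)
print(s['tool_pos'])
for r in range(160,268,8):
    v=np.flatnonzero(m[r,255:395])+255;print(r,v.min(),v.max(),T(hit(cm,v.min(),r,.047)),T(hit(cm,v.max(),r,.047)))
for c in (290,305,320,335,350):
    v=np.flatnonzero(m[140:275,c])+140;print(c,v.min(),v.max(),"far top edge",T(hit(cm,c,v.max(),.047)),"near",T(hit(cm,c,v.min(),.047)),T(hit(cm,c,v.min(),0)))
g=cv2.cvtColor(im,cv2.COLOR_BGR2GRAY)
for r in range(180,250,6): print(r,' '.join('%d'%x for x in g[r,268:380:3]))
```

```text
[ 0.59886113 -0.06969258  0.2233437 ]
160 291 353 [ 0.0456 -0.0232] [0.0456 0.029 ]
168 279 365 [ 0.0389 -0.0335] [0.0389 0.0393]
176 275 370 [ 0.0322 -0.0371] [0.0322 0.0438]
184 270 374 [ 0.0253 -0.0416] [0.0253 0.0474]
192 267 378 [ 0.0184 -0.0444] [0.0184 0.0511]
200 265 380 [ 0.0115 -0.0463] [0.0115 0.0531]
208 264 379 [ 0.0044 -0.0474] [0.0044 0.0525]
216 265 379 [-0.0027 -0.0468] [-0.0027  0.0527]
224 265 379 [-0.0098 -0.0471] [-0.0099  0.053 ]
232 269 375 [-0.0171 -0.0438] [-0.0171  0.0497]
240 275 370 [-0.0244 -0.0387] [-0.0244  0.0456]
248 283 364 [-0.0318 -0.0317] [-0.0318  0.0404]
256 291 353 [-0.0393 -0.0247] [-0.0393  0.0308]
264 305 339 [-0.0469 -0.0123] [-0.0469  0.0184]
290 161 255 far top edge [-0.0384 -0.0256] near [ 0.0448 -0.0241] [ 0.0409 -0.0273]
305 152 264 far top edge [-0.0469 -0.0123] near [ 0.0522 -0.0114] [ 0.0493 -0.0129]
320 152 265 far top edge [-0.0478  0.0012] near [0.0522 0.0012] [0.0493 0.0014]
335 152 265 far top edge [-0.0478  0.0148] near [0.0522 0.0138] [0.0493 0.0157]
350 158 258 far top edge [-0.0412  0.0281] near [0.0473 0.0264] [0.0437 0.03
[... 948 characters left out ...]
1 162
222 144 143 122 57 55 56 54 53 54 54 54 55 55 55 56 56 55 57 57 57 54 53 138 129 129 129 130 131 131 131 128 158 158 159 160 160 160 161
228 149 143 153 48 57 56 56 56 57 56 57 56 57 57 57 58 58 59 58 130 152 152 153 153 154 154 154 155 155 156 157 156 158 158 159 160 159 166
234 44 42 45 57 56 57 57 56 57 57 59 57 58 56 57 58 58 59 56 158 151 151 152 152 152 153 154 154 154 155 155 156 157 158 147 156 168 166
240 140 144 125 56 57 56 57 57 58 58 58 58 58 58 59 60 58 61 55 157 150 149 151 151 152 152 153 153 153 154 154 156 156 155 161 167 168 166
246 140 144 145 138 55 57 57 56 57 58 58 57 58 59 59 59 59 59 59 129 149 149 150 150 150 151 152 152 153 154 153 153 154 168 168 167 166 166
```

The cap is flat and handle up: the closed top measures 100.0 mm across at z = 47 mm. Step 1 should be met. I turn 90° and take the bar across its width.

```bash
python3 -m pendant '[0,0.013,0.018,0,0,0,0,0,0,-0.112,0,0,0,0,-0.111,0,0,0,0,-0.111,0,0,0,0,-0.111,0,0,0,0,-0.111,0,0,0,0,-0.111,0,0,0,0,-0.111,0,0,0,0,-0.111,0,0,0,0,-0.111,0,0,0,0,0,0,0,0,0,0]'
python3 -m pendant '[0.4,0,0,0.25,0,0.4,0,0,0.25,0,0.4,0,0,0.25,0,0.4,0,0,0.25,0,0.4,0,0,0.12,0,0.4,0,0,0.028,0,0.4,0,0,0,0,0.4,0,0,0,0]' 30
python3 -c "
from h import *
s=observe();print(s['tool_pos'],s['ee_rot'],s['ft_force'],s['joints'].round(1))"
```

```text
time_s: 31.68
tool_pos: [0.6022, -0.0674, 0.2247]
ee_rot: [180.0, -0.0, -173.8]
ft_force: [-0.4, 0.6, 0.8]
width: 0.0922
gripper_force: 0.0
time_s: 32.67
tool_pos: [0.6031, -0.0675, 0.0541]
ee_rot: [-180.0, 0.1, -173.7]
ft_force: [0.1, 0.8, -0.6]
width: 0.0551
gripper_force: 0.0
[ 0.60313674 -0.06752698  0.05409571] [-1.79961814e+02  1.21230359e-01 -1.73687709e+02] [ 0.05983645  0.77924671 -0.59160972] [ 36.6  44.4 -46.8 102.   40.5  51.8  67.8]
```

```bash
python3 -m pendant '[1,0,0,0,0,1,0,0,0,0,1,0,0,0,0,1,0,0,0,0,1,0,0,0,0,1,0,0,0,0,1,0,0,0,0]' 40
python3 -m pendant '[1,0,0,-0.1,0,1,0,0,-0.25,0,1,0,0,-0.35,0,1,0,0,-0.35,0,1,0,0,-0.2,0,1,0,0,0,0,1,0,0,0,0,1,0,0,0,0]'
cat > cap.py <<'E'
from h import *
import sys
s=observe();cm,im=snap("wrist",sys.argv[1]);s2=observe();print(s['tool_pos'].round(4),s2['tool_pos'].round(4),s['ee_rot'].round(2),s['width'])
Rt=R.from_euler('xyz',s['ee_rot'],degrees=True).as_matrix();T=lambda P:(Rt.T@(P-s['tool_pos']))[:2].round(4)
hsv=cv2.cvtColor(im,cv2.COLOR_RGB2HSV);m=cv2.morphologyEx((hsv[...,1]<70).astype(np.uint8),cv2.MORPH_OPEN,np.ones((5,5)))
z=s['tool_pos'][2]-0.004
for r in range(60,330,10):
    v=np.flatnonzero(m[r,150:490])+150
    if len(v)>40: print(r,v.min(),v.max(),T(hit(cm,v.min(),r,z)),T(hit(cm,v.max(),r,z)))
E
python3 cap.py w16
```

```text
time_s: 33.55
tool_pos: [0.6022, -0.0673, 0.0527]
ee_rot: [180.0, -0.0, -173.7]
ft_force: [0.1, 1.2, 0.3]
width: 0.0136
gripper_force: 40.0
time_s: 34.55
tool_pos: [0.6013, -0.0677, 0.2387]
ee_rot: [180.0, -0.1, -173.7]
ft_force: [-0.9, 0.1, -0.8]
width: 0.0137
gripper_force: 40.0
[ 0.6013 -0.0677  0.2387] [ 0.6015 -0.0676  0.2388] [ 1.7997e+02 -1.5000e-01 -1.7366e+02] 0.013729944045245825
180 281 354 [ 0.0528 -0.0173] [0.0527 0.0141]
190 264 371 [ 0.0484 -0.0248] [0.0484 0.0216]
200 259 383 [ 0.0441 -0.0272] [0.044 0.027]
210 243 395 [ 0.0396 -0.0344] [0.0396 0.0325]
220 238 399 [ 0.0351 -0.0368] [0.0351 0.0345]
230 228 409 [ 0.0306 -0.0416] [0.0305 0.0392]
240 150 405 [ 0.0259 -0.0777] [0.0259 0.0377]
250 150 418 [ 0.0212 -0.0783] [0.0212 0.0439]
260 150 410 [ 0.0164 -0.0788] [0.0164 0.0405]
270 150 425 [ 0.0115 -0.0794] [0.0116 0.0478]
280 150 425 [ 0.0065 -0.08  ] [0.0066 0.0481]
290 150 425 [ 0.0015 -0.0806] [0.0017 0.0485]
300 150 424 [-0.0037 -0.0812] [-0.0034  0.0484]
310 150 423 [-0.0089 -0.0818] [-0.0086  0.0483]
320 150 420 [-0.0142 -0.0825] [-0.0138  0.0473]
```

Run:
```python
from h import *
s=observe();cm=camera_model("wrist");Rt=R.from_euler('xyz',s['ee_rot'],degrees=True).as_matrix()
Rc=cv2.Rodrigues(np.array(cm["rvec"],float))[0];C=-Rc.T@np.array(cm["tvec"]).ravel()
ct=Rt.T@(C-s['tool_pos']);Rct=Rc@Rt   # cam from tool
def model(p,e):
    Rm=R.from_euler('xyz',e,degrees=True).as_matrix();c=np.array(p)+Rm@ct;Q=Rct@Rm.T
    return dict(mtx=cm["mtx"],k1=cm["k1"],rvec=cv2.Rodrigues(Q)[0],tvec=-Q@c)
m=model([0.58304,0.33434,0.26812],[179.991,-.01,179.776])
im=cv2.imread("pics/w6.png");g=cv2.cvtColor(im,cv2.COLOR_BGR2GRAY)
px=lambda a,b:(200+(a+.5)/2.5-.5,40+(b+.5)/2.5-.5)
print("disc",hit(m,*px(296.5,261.5),.112),"neck",hit(m,*px(297,263),.113))
B=np.array([hit(m,*px(*p),.018) for p in [(235,28),(511,195),(351,462),(86,313)]]);print(B.mean(0),[np.degrees(np.arctan2(*(B[(i+1)%4]-B[i])[1::-1])).round(1) for i in range(4)])
print("jar body",(hit(m,*px(134,255),.085)+hit(m,*px(457,255),.085))/2)
for p in [(185,195),(233,372),(403,328)]:
    q=hit(m,*px(*p),.1145)-hit(m,*px(297,263),.113);print("post ang",np.degrees(np.arctan2(q[1],q[0])).round(1),np.hypot(*q[:2]).round(4))
```

```text
disc [0.52172497 0.33329829 0.112     ] neck [0.52214619 0.33345366 0.113     ]
[0.52272524 0.33295735 0.018     ] [np.float64(60.0), np.float64(-29.9), np.float64(-120.1), np.float64(150.0)]
jar body [0.5205249  0.33294695 0.085     ]
post ang -121.3 0.0403
post ang -31.2 0.0399
post ang 58.8 0.0392
```

```bash
python3 -m pendant '[1,0.0288,0.34,0,0,1,0.0288,0.34,0,0,1,0.0288,0.34,0,0,1,0.0288,0.34,0,0,1,0.0288,0.34,0,0,1,0.0288,0.34,0,0,1,0.0288,0.34,0,0,1,0.0288,0.34,0,0,1,0,0,0,0,1,0,0,0,0,1,0,0,0,0,1,0,0,0,0]'
python3 -c "
from h import *
s=observe();print(s['tool_pos'],s['ee_rot'],s['joints'].round(1));get_image('wrist');print(observe()['tool_pos'])"
```

```text
time_s: 36.1
tool_pos: [0.5236, 0.3327, 0.24]
ee_rot: [-180.0, -0.0, -173.8]
ft_force: [0.5, 0.6, -0.6]
width: 0.0137
gripper_force: 40.0
[0.52362098 0.33271877 0.24003462] [-1.79965164e+02 -3.52904631e-03 -1.73803742e+02] [  2.9  34.3 -55.8  92.1  29.8  69.7  37.3]
[0.5234705  0.33297012 0.24012192]
```

```bash
python3 -m pendant '[1,0.008,0.009,0,0,1,0,0,0.2,0,1,0,0,0.15,0,1,0,0,0.1,0,1,0,0,0.04,0,1,0,0,0,0,1,0,0,0,0,1,0,0,0,0]'
python3 -m pendant '[1,0,0,0.02,0,1,0,0,0.013,0,1,0,0,0,0,1,0,0,0,0,1,0,0,0,0]'
```

```text
time_s: 37.15
tool_pos: [0.5218, 0.3357, 0.1674]
ee_rot: [180.0, 0.1, -173.7]
ft_force: [-0.6, 0.5, -0.7]
width: 0.0136
gripper_force: 40.0
time_s: 37.78
tool_pos: [0.5215, 0.3355, 0.1618]
ee_rot: [180.0, 0.0, -173.7]
ft_force: [-0.5, 0.1, -0.8]
width: 0.0138
gripper_force: 40.0
```

```bash
python3 -m pendant '[1,0,-0.008,0,0,1,0,0,0.013,0,1,0,0,0.013,0,1,0,0,0,0,1,0,0,0,0,1,0,0,0,0]'; python3 -c "
from h import *
s=observe();print(s['tool_pos'],s['ft_force'],s['ft_torque'])"
```

```text
time_s: 38.52
tool_pos: [0.522, 0.3343, 0.1607]
ee_rot: [-179.9, 0.1, -173.7]
ft_force: [-3.2, -5.4, 15.8]
width: 0.0135
gripper_force: 40.0
[0.5219806  0.33432149 0.16066556] [-3.1501093  -5.37902418 15.78825959] [-1.05851972  0.82903393 -0.02353329]
```

Contact on the ribs, at the height expected. I turn back (anticlockwise) about 37°.

```bash
python3 -m pendant '[1,0,0,0,-0.07,1,0,0,0,-0.07,1,0,0,0,-0.07,1,0,0,0,-0.07,1,0,0,0,-0.07,1,0,0,0,-0.06,1,0,0,0,0,1,0,0,0,0]'; python3 -c "
from h import *
s=observe();print(s['tool_pos'],s['ee_rot'],s['ft_force'],s['ft_torque'])"
```

```text
time_s: 39.52
tool_pos: [0.5216, 0.3342, 0.1578]
ee_rot: [180.0, -0.0, -136.9]
ft_force: [0.8, 0.5, -0.8]
width: 0.0137
gripper_force: 40.0
[0.52162875 0.33421813 0.15775065] [ 1.79995549e+02 -1.44318639e-03 -1.36856568e+02] [ 0.75912015  0.52690998 -0.84872836] [ 0.12714786 -0.22404652 -0.07057242]
```

```bash
python3 -m pendant '[1,0,0,0.02,0,1,0,0,0.02,0,1,0,0,0.02,0,1,0,0,0,0,1,0,0,0,0,1,0,0,0,0]'; python3 -c "
from h import *
s=observe();print(s['tool_pos'],s['ee_rot'],s['ft_force'],s['ft_torque'])"
```

```text
time_s: 40.28
tool_pos: [0.5217, 0.3343, 0.1495]
ee_rot: [-180.0, 0.0, -136.8]
ft_force: [-1.7, -1.4, 5.9]
width: 0.0139
gripper_force: 40.0
[0.5216887  0.33432071 0.14952883] [-1.79971573e+02  1.44403605e-02 -1.36776738e+02] [-1.70657935 -1.37875066  5.9080265 ] [-0.27244153  0.17346659 -0.02985987]
```

Dropped into the gap: the origin is at about 97 mm. Now I screw clockwise.

```bash
python3 -m pendant '[1,0,0,0.001,0.075,1,0,0,0.003,0.075,1,0,0,0.003,0.075,1,0,0,0.003,0.075,1,0,0,0.003,0.075,1,0,0,0.003,0.075,1,0,0,0.003,0.075,1,0,0,0.003,0.075,1,0,0,0.003,0.075,1,0,0,0,0,1,0,0,0,0]'; python3 -c "
from h import *
s=observe();print(s['tool_pos'],s['ee_rot'],s['ft_force'],s['ft_torque'])"
```

```text
time_s: 41.65
tool_pos: [0.5222, 0.3351, 0.1462]
ee_rot: [179.9, 0.1, 162.6]
ft_force: [-1.1, 0.3, 6.2]
width: 0.014
gripper_force: 40.0
[0.5221845  0.33514603 0.14616847] [1.79883618e+02 6.96252400e-02 1.62590806e+02] [-1.07388656  0.2573332   6.20833176] [ 0.14569537 -0.11908808 -0.17733613]
```

```bash
python3 -m pendant '[1,0,-0.004,0,0.04,1,0,0,0.002,0.03,1,0,0,0.002,0.03,1,0,0,0,0,1,0,0,0,0]'; python3 -c "
from h import *
s=observe();print(s['tool_pos'],s['ee_rot'],s['ft_force'],s['ft_torque'])"
```

```text
time_s: 42.28
tool_pos: [0.5231, 0.3343, 0.1459]
ee_rot: [179.8, 0.2, 153.8]
ft_force: [1.5, -0.9, 7.1]
width: 0.0141
gripper_force: 41.2
[0.52305281 0.33429412 0.14586988] [179.84251588   0.19157547 153.76537771] [ 1.52388099 -0.94603327  7.14297266] [-0.12353436 -0.63824207  0.88367058]
```

The stop is reached: the twist torque rose to 0.9 N m and the origin is at ~93 mm. I release and withdraw.

```bash
python3 -m pendant '[1,0,0,-0.005,-0.01,0.5,0,0,0,0,0.5,0,0,0,0,0.5,0,0,0,0,0.5,0,0,0,0,0.5,0,0,-0.1,0,0.5,0,0,-0.3,0,0.5,0,0,-0.4,0,0.5,0.2,0,-0.2,0,0.5,0.2,0,0,0,0.5,0,0,0,0,0.5,0,0,0,0]'
python3 - <<'E'
from h import *
s=observe();print(s['tool_pos'],s['ee_rot'],s['ft_force'])
cm,im=snap("wrist","w20");g=cv2.cvtColor(im,cv2.COLOR_RGB2GRAY)
hsv=cv2.cvtColor(im,cv2.COLOR_RGB2HSV);m=((hsv[...,1]<70)&(hsv[...,2]<190)).astype(np.uint8);m=cv2.morphologyEx(m,cv2.MORPH_OPEN,np.ones((7,7)))
n,l,st,c=cv2.connectedComponentsWithStats(m)
for i in range(1,n):
    if st[i,4]>4000: print(st[i],c[i].round(1),hit(cm,*c[i],.14).round(4))
gg=np.array([hit(cm,320,r,.14)[:2] for r in (200,300)]);print(gg)
mm=m[:, :];pr=[(r,np.flatnonzero(m[r,180:460])[[0,-1]]+180) for r in range(120,330,15) if m[r,180:460].any()]
for r,v in pr: a,b=hit(cm,v[0],r,.14),hit(cm,v[1],r,.14);print(r,v,((a+b)/2)[:2].round(4),np.linalg.norm(a-b).round(4))
E
```

```text
time_s: 43.78
tool_pos: [0.4682, 0.3589, 0.2955]
ee_rot: [-180.0, 0.1, 154.3]
ft_force: [0.7, -0.3, -0.2]
width: 0.046
gripper_force: 0.0
[0.46823233 0.35894812 0.29554845] [-1.79992700e+02  5.65007888e-02  1.54334059e+02] [ 0.65932949 -0.32985342 -0.23773644]
[  263   199   105   142 11109] [313.4 274.2] [0.5092 0.3333 0.14  ]
[  336   339   304   141 25519] [509.8 408.8] [0.7207 0.445  0.14  ]
[    0   365   190   115 13470] [101.8 436.3] [0.5757 0.0606 0.14  ]
[[0.45392894 0.36605621]
 [0.53328135 0.32799417]]
210 [287 346] [0.4601 0.3599] 0.0482
225 [275 350] [0.4701 0.3514] 0.0619
240 [268 340] [0.4786 0.3394] 0.06
255 [265 345] [0.4907 0.3344] 0.0674
270 [264 359] [0.5051 0.3334] 0.0809
285 [266 366] [0.5192 0.3309] 0.0862
300 [267 367] [0.5322 0.3256] 0.0872
315 [271 366] [0.5458 0.3205] 0.0838
```

```bash
python3 -c "
from bench import *
print(sign_off())"
```

```text
the job is handed in; nothing more can be done
None
```

I seated the disc, laid the larger cap on the bench and let go, then screwed it clockwise onto the jar until it stopped, released it and handed the job in at about 44 s; `sign_off()` gave no verdict, and I judged the final fit from arm height and torque because my ten picture views were used up.

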